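Set the brooder heat selector and start it

TASK

Set the brooder heat controller to the level marked with the red dot: push the upright black tab on the grey dial round with your fingertips until the pointer is on the middle of the red dot, then press the green start button right down and let it come up again. Push the tab gently from the side, do not pinch it; do not press the button before the pointer is on the red dot, and leave the cup, bottle, jar and syringe round the controller standing where they are.

Things in the scene. Friction and masses are not known exactly. Their poses are not given: they have to be found in the camera images.
- dial_centre (a point): point on the turning axis of the dial, on the dial's top face. The dial is a grey disc, 120 mm across, 12 mm thick, lying flat (axis vertical) on top of the controller, a white box 180 x 250 x 50 mm (its x, y, z) fixed to the worktable; its top is at z = 0.050, the dial's top at z = 0.062.
- tab (a point): middle of the black tab that stands on the dial and turns with it: an upright fin 9 mm thick, 28 mm long in the radial direction (30 to 58 mm from the dial's axis), its top 30 mm above the dial's face, so it spans z = 0.062 to 0.092. This point is 44 mm from the axis at z = 0.077. The fin's two flat sides are pushed; the dial around it is bare but for a flat 3 mm high cap of 14 mm radius on the axis.
- pointer (a point): the point that must come over the red dot: 72 mm from the dial's axis, straight outward from the tab (the tab itself, and a black line from the dial's cap to its rim under the tab, show the direction). It turns with the dial.
- selector (a joint): angle of the dial, rad, 0 to 4.0 with hard stops at both ends; it grows as the dial turns clockwise seen from above. It starts between 0 and 0.7. The four dots lie at 1.4, 2.1, 2.8 and 3.5, so they are reached clockwise from the start. It has no click stops: it turns against a steady friction of about 0.12 N m (about 3 N at the tab) and stays where it is left.
- dot_red: flat red dot, 18 mm across, 1 mm thick, on top of the controller beside the dial, 72 mm from its axis; origin at its centre. Which of the four dot places it has varies.
- dot_yellow: flat yellow dot, same size, another level.
- dot_blue: flat blue dot, same size, another level.
- dot_black: flat black dot, same size, another level.
- start_button_top (a point): middle of the top face of the green round start button (30 mm across) in a small black housing on top of the controller, beside the dial; its top is at z = 0.072 when up and stands 10 mm above the housing; it is pressed straight down.
- start_button (a joint): travel of the start button, m: 0 up, 0.006 fully down, which takes about 5 N; it springs back.
- food_cup: bystander: small clear cup with yellow mash, 42 mm across, 38 mm high; origin at the centre of its underside.
- dropper: bystander: brown dropper bottle, 33 mm across, 102 mm high, standing; origin at the centre of its underside.
- jar: bystander: small open glass jar, 62 mm across, 60 mm high; origin at the centre of its underside. Beyond it to the right stands a fixed obstacle: the brooder's open glass door, an upright clear panel that runs from about (0.16, -0.15) to (0.59, -0.47) in x, y, from z = 0.07 up to 0.46; an arm that starts on its far right side must go over it.
- syringe: bystander: feeding syringe standing upright, 16 x 26 mm, 102 mm high; origin at the centre of its underside.

How it is judged:
On the way, in this order (a step that is already met when the one before it is completed fails the run):
1. the pointer is on the red dot and the dial is at rest (horizontal distance between pointer and dot_red below 0.009 m and velocity of joint selector between -0.1 and 0.1 rad/s), for 0.3 s.
2. the start button is pressed right down with the pointer on the red dot (value of joint start_button above 0.0045 m and horizontal distance between pointer and dot_red below 0.009 m), for 0.05 s.
At the end, for the whole second after the job is handed in: The pointer lies within 9 mm of the centre of the red dot (that is, on the dot) with the dial at rest, the start button has been pressed at least 4.5 mm down after that and is up again, and the cup, bottle, jar and syringe stand upright within 20 mm of where they were (horizontal distance between pointer and dot_red below 0.009 m and velocity of joint selector between -0.05 and 0.05 rad/s and value of joint start_button below 0.0015 m and distance of each of food_cup, dropper, jar, syringe from where it was at the start of the episode below 0.02 m and angle between each of food_cup, dropper, jar, syringe's own z axis and vertical below 0.4 rad); the robot touches nothing.
It fails at once if the start button is pressed (more than 2 mm) while the pointer is off the red dot (value of joint start_button above 0.002 m and horizontal distance between pointer and dot_red above 0.009 m).
It fails at once if the selector is pinched or forced: more than 25 N between the fingers and the dial (contact force between the fingers and selector above 25 N).
It fails at once if the cup, bottle, jar or syringe is lifted, shifted by more than 20 mm or tipped (distance of any of food_cup, dropper, jar, syringe from where it was at the start of the episode above 0.02 m or angle between any of food_cup, dropper, jar, syringe's own z axis and vertical above 0.4 rad).
It also fails if it takes over 51 s, if anything falls off the work surface, if the arm or the gripper's body presses on something with over 40 N, if the wrist force passes 120 N, or if a joint passes its speed limit or range.

ROBOT

A 6-joint arm with a two-finger parallel gripper is mounted at the origin on a cart in front of the work surface, level with it; the furniture and walls round the work are solid. World frame = base frame: x ahead of the robot, y to its left, z up, the work surface at z = 0. Lengths are in m, angles in rad, forces in N, time in s.
With the tool pointing down it reaches from about 0.25 to 0.775 m from the base axis. Payload 4 kg.
Tool frame: the origin (TCP) lies on the front face of the gripper's body, between the roots of the fingers; the fingertips stand 73 mm ahead of it and the grasp point (between the pads) lies 54 mm ahead of it (ctrl.tip_extent is the z of the fingertips in the tool frame, in m); z points along the fingers, y is the line along which they close (so a half turn about z gives the same grasp; the last joint's range is limited). The gripper opens to 85 mm and grips with 20 to 120 N. Pads are 22 mm wide; open, the fingers measure 114 mm over their backs; the gripper's body (76 mm by 85 mm) begins 54 mm behind the grasp point. The pads swing forward as they close: fully open they stand 13 mm farther back than shut.
Start: joints at [-1.269, 0.087, 1.371, -0, 1.684, -0.103], TCP at [0.217, -0.506, 0.304] pointing down, gripper open.
Joint ranges: [-3.1, 3.1], [-0.76, 2.03], [0.27, 2.55], [-1.08, 4.22], [0.17, 2.65], [-2.57, 2.57]. Speed limits (rad/s): [2.79, 2.79, 3.14, 3.14, 3.14, 3.14].

INTERFACE

Orientations are given as a unit quaternion [x, y, z, w].
In Python, from station import observe, cams, job, ctrl gives the robot as it stands.
- The arm moves only by the shell command python3 -m pendant 'ROWS' [OPENING] [FORCE]. ROWS is JSON, a list of rows, each a list of 4 numbers: the shift along the tool's x, y, z as a fraction of full scale, then the turn about the tool's z as a fraction of full scale. In form: [[x, y, z, roll], ...]. A call has 1 to 10 rows; each row shifts and turns the commanded pose from where the row before left it, along the tool's axes as they then stand; what a row does not reach is not made up. Full scale, the value 1, is 40 mm for a shift and 0.1 rad for a turn. A row lasts 1/12 s, in which the tool goes at most 41.7 mm and 7.16 degrees, less where a joint would pass 70% of its speed; a pose out of reach is approached as far as the arm can. A call with a number of a shift or a turn outside -1 to 1 is refused whole. A call with a gripper value outside its range is refused whole. OPENING is the opening, from 0 (shut) to 1 (fully open), set as the call begins (- or left out, the last holds). The fingers move at their own pace and stop on an object; FORCE is the grip in N (left out, the last holds). Time passes only in rows, so rows that do not move let the fingers close. It gives the time, the measured TCP pose, the force, the opening and the grip force at its end, in the units of the state.
- observe(): the state, without advancing time (a new reading comes with each control period).
- cams.snapshot(name): name is "side" or "top"; returns (picture, depth): 420x560x3 uint8, blue, green, red; 420x560 float32, m along the optical axis (not along the pixel's ray), 0 where there is no reading.
- cams.camera_params(name): a dict with "intrinsics" (3x3 intrinsics, pixels), "k1" (the pictures are not rectified: a ray, as slopes to the right and down, at radius r is drawn at 1 + k1 r^2 times it, then the intrinsics apply), "rvec" (rotation vector, rad) and "tvec" (3), from world to camera coordinates, as OpenCV has them. Camera axes: x right, y down, z forward; pixel columns grow to the right and rows downward; lengths in m; the calibration is good to about 2 mm. A picture is of the moment at which its call begins. camera_params takes no time and is no camera call.
- job.finish_job(): hands the job in; it is judged then, once.
Trained networks look in the newest picture that a camera, given by its name, has taken for a name from the list of things; names that differ only in an ending like _2 or _b are one class to them, and where a whole thing is asked for, a point or a joint stands for the part that bears it (a point fixed in the world has none). Each returns a list of dicts, best first, with "score" (0 to 1); they miss things now and then, are a little off and sometimes report something else, mostly with a low value. They report only what shows in the picture. A call takes as long as a camera call.
- cams.search_frame(camera, target): "box" ([left, top, right, bottom] in pixels, round what is visible of it).
- cams.masks_of(camera, target): "mask" (420x560 bool, what is visible of it) and "box" ([left, top, right, bottom] in pixels, round what is visible of it).
- cams.place_of(camera, target): "pixel" ([column, row] in pixels: a listed point, or the origin of a listed thing).
The state is a dict: "time": time; "qpos": joint angles; "joint_velocities": joint speeds; "tau": joint torques, N m; "tool_pos": TCP position; "eef_rot": TCP orientation; "ft_force": force on the tool from outside, world axes, zero at the start; "wrist_torque": the same for the moment, N m; "width": opening from 0.0 (shut) to 1.0 (fully open); "grasp_force": force on a finger pad.
Only numpy, scipy, OpenCV 4.12 (cv2) and the standard library are available. Lean on these libraries where they do the work, as an engineer would, in place of code of your own. Each camera call takes 0.05 s, during which the arm holds its last target. There are 200 camera calls.

## Working session

There is one attempt and no reset: what is moved stays moved. The work goes in short steps, Python scripts to look and compute and a shell command to move; the robot and the scene stay as the last step left them, time stands still between calls to the robot, and variables do not carry over. Pictures are saved under pics/ and viewed, at most 10 in all, crops included, and the job is handed in when it is done.

```bash
mkdir -p pics; cat > h.py <<'E'
import numpy as np, cv2
from station import observe, cams, job, ctrl
def ray(cam,px,z):
    p=cams.camera_params(cam);K=np.array(p["intrinsics"]);k=p["k1"]
    R=cv2.Rodrigues(np.array(p["rvec"],float))[0];t=np.array(p["tvec"],float).ravel()
    u=cv2.undistortPoints(np.array([[px]],float),K,np.array([k,0,0,0,0.]))[0,0]
    c=-R.T@t;d=R.T@np.array([u[0],u[1],1]);return c+d*(z-c[2])/d[2]
Z=dict(dial_centre=.062,tab=.077,pointer=.062,dot_red=.051,dot_yellow=.051,dot_blue=.051,dot_black=.051,start_button_top=.072,food_cup=0,dropper=0,jar=0,syringe=0)
def look(cam,names):
    for n in names:
        r=cams.place_of(cam,n)
        print(cam,n,[(round(d["score"],2),np.round(d["pixel"]).tolist(),ray(cam,d["pixel"],Z[n]).round(4).tolist()) for d in r[:2]])
E
python3 - <<'E'
from h import *
for c in("top","side"):
    im,_=cams.snapshot(c);cv2.imwrite(f"pics/{c}0.png",im);look(c,Z)
    p=cams.camera_params(c);R=cv2.Rodrigues(np.array(p["rvec"],float))[0];print(-R.T@np.array(p["tvec"]).ravel())
s=observe();print(s["time"],s["tool_pos"],s["eef_rot"],ctrl.tip_extent)
E
```

```text
top dial_centre [(0.81, [263.0, 250.0], [0.567, 0.1122, 0.062]), (0.22, [240.0, 253.0], [0.5614, 0.1558, 0.062])]
top tab [(0.58, [237.0, 256.0], [0.5558, 0.1594, 0.077])]
top pointer [(0.62, [226.0, 252.0], [0.5641, 0.1824, 0.062]), (0.17, [238.0, 255.0], [0.5572, 0.1584, 0.062])]
top dot_red [(0.61, [258.0, 219.0], [0.6278, 0.1229, 0.051]), (0.35, [225.0, 254.0], [0.5598, 0.186, 0.051])]
top dot_yellow [(0.43, [283.0, 219.0], [0.6289, 0.0755, 0.051])]
top dot_blue [(0.68, [266.0, 251.0], [0.5656, 0.1076, 0.051]), (0.53, [303.0, 243.0], [0.5827, 0.0366, 0.051])]
top dot_black [(0.56, [234.0, 227.0], [0.613, 0.1682, 0.051]), (0.46, [185.0, 251.0], [0.5657, 0.262, 0.051])]
top start_button_top [(0.5, [328.0, 258.0], [0.5529, -0.009, 0.072]), (0.32, [301.0, 240.0], [0.5866, 0.0398, 0.072])]
top food_cup [(0.61, [186.0, 248.0], [0.575, 0.2719, 0.0])]
top dropper [(0.8, [254.0, 176.0], [0.7243, 0.1354, 0.0])]
top jar [(0.78, [378.0, 292.0], [0.4898, -0.1138, 0.0])]
top syringe [(0.51, [305.0, 182.0], [0.7109, 0.0311, 0.0])]
[0.5016523  0.05543064 1.04628451]
side dial_centre [(0.92, [290
[... 275 characters left out ...]
6, [256.0, 235.0], [0.6324, 0.1225, 0.051])]
side dot_yellow []
side dot_blue [(0.7, [277.0, 253.0], [0.5695, 0.1768, 0.051])]
side dot_black [(0.38, [258.0, 246.0], [0.6115, 0.1638, 0.051])]
side start_button_top [(0.64, [320.0, 210.0], [0.5443, 0.0107, 0.072]), (0.37, [252.0, 307.0], [0.5248, 0.3729, 0.072])]
side food_cup [(0.95, [249.0, 309.0], [0.5747, 0.2795, 0.0])]
side dropper [(0.93, [208.0, 258.0], [0.7222, 0.1523, 0.0])]
side jar [(0.8, [358.0, 227.0], [0.4916, -0.1038, -0.0])]
side syringe [(0.82, [242.0, 238.0], [0.7022, 0.0447, 0.0])]
[0.3012331  0.83554461 0.40161628]
1.3 [ 0.21661729 -0.5055703   0.30394352] [9.79585237e-01 2.01029253e-01 1.00417990e-05 4.72514286e-05] 0.0726
```

```bash
python3 - <<'E'
import cv2
a=cv2.imread("pics/top0.png")[120:320,140:400];b=cv2.imread("pics/side0.png")[130:330,150:410]
cv2.imwrite("pics/c0.png",cv2.vconcat([cv2.resize(x,(780,600))[:600] for x in (a,)]))
E
```

```text
(no output)
```

View pics/c0.png

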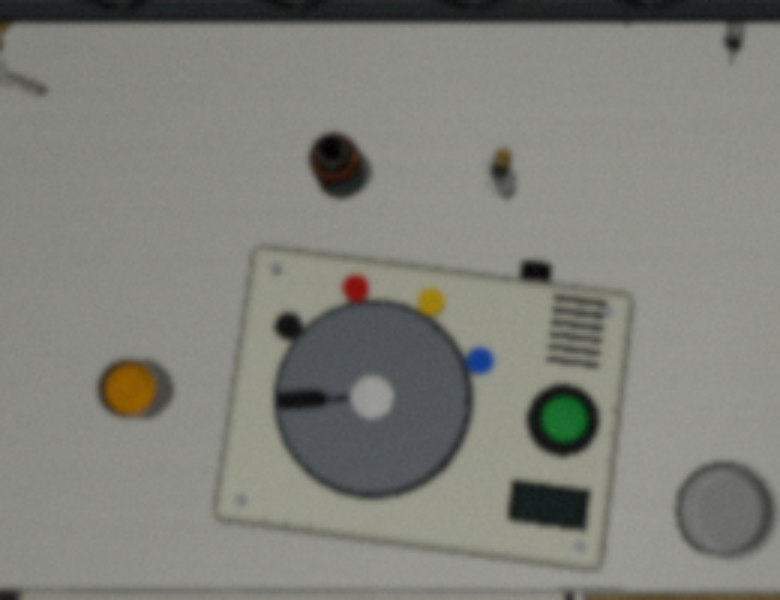

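View pics/side0.png

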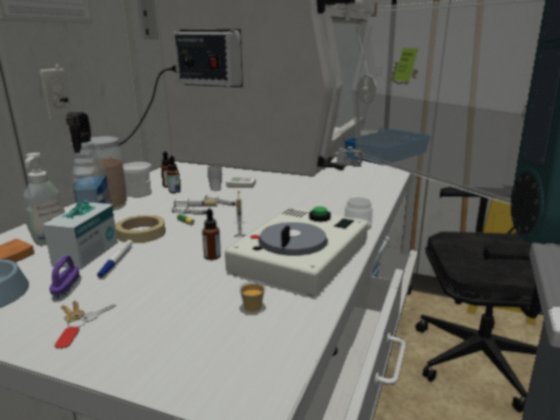

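The top crop shows the dial centre at about px (264,252), with the tab pointing left. The dots run clockwise: black (236,229), red (258,216), yellow (283,220) and blue (300,240). The green button is at (328,260), and the cup, bottle, syringe and jar stand well clear of the box. I'll refine these positions with colour centroids.

```bash
cat >> h.py <<'E'
def cen(m):
    n,l,s,c=cv2.connectedComponentsWithStats(m.astype(np.uint8));i=1+np.argmax(s[1:,4]);return c[i],s[i,4]
def dots(im):
    hsv=cv2.cvtColor(im,cv2.COLOR_BGR2HSV);H,S,V=cv2.split(hsv)
    roi=np.zeros(H.shape,bool);roi[205:300,215:350]=1
    o={}
    for n,m,z in(("red",((H<8)|(H>172))&(S>120),.051),("yellow",(H>18)&(H<32)&(S>110),.051),("blue",(H>105)&(H<125)&(S>140),.051),("green",(H>50)&(H<75)&(S>120),.072)):
        c,a=cen(m&roi);o[n]=ray("top",c,z);print(n,c.round(1),a,o[n].round(4))
    return o
E
python3 - <<'E'
from h import *
from scipy.optimize import least_squares
im=cv2.imread("pics/top0.png");o=dots(im)
P=np.array([o[k][:2] for k in("red","yellow","blue")]);A=np.array([2.1,2.8,3.5])
f=lambda v:(v[:2]+.072*np.c_[np.cos(v[2]-A),np.sin(v[2]-A)]-P).ravel()
r=least_squares(f,[.567,.112,2.8]);print(r.x,r.fun.round(4))
g=cv2.cvtColor(im,cv2.COLOR_BGR2GRAY);roi=np.zeros(g.shape,bool);roi[243:262,228:258]=1
c,a=cen((g<50)&roi);t=ray("top",c,.085);d=t[:2]-r.x[:2];print("tab",c,a,t,np.hypot(*d),"angle",np.arctan2(d[1],d[0]),"sel",r.x[2]-np.arctan2(d[1],d[0]))
print(ray("top",[264,252.3],.065))
E
```

```text
red [258.1 215.9] 61 [0.6341 0.123  0.051 ]
yellow [283.  220.4] 69 [0.6253 0.0749 0.051 ]
blue [299.1 240. ] 52 [0.5877 0.0439 0.051 ]
green [327.6 259.1] 240 [ 0.5503 -0.009   0.072 ]
[0.56337479 0.11138082 2.26851088] [ 0.0002  0.0005  0.0001 -0.     -0.0003 -0.0005]
tab [240.08988764 252.62921348] 89 [0.56102515 0.15315552 0.085     ] 0.04184072654124306 angle 1.6269826430675929 sel 0.6415282410032672
[0.56303309 0.11009964 0.065     ]
```

```bash
python3 -m pendant '[[0,0,-1,0],[0,0,-1,0],[0,0,-1,0],[0,0,-1,0],[0,0,-1,0],[0,0,-1,0],[0,0,-1,0],[0,0,-0.5,0],[0,0,0,0]]' 0 20; python3 -c "
from h import *
s=observe();print(s['time'],s['tool_pos'],s['qpos'])"
```

```text
time: 2.05
tool_pos: [0.2162, -0.5044, 0.6101]
eef_rot: [0.98, 0.201, 0.001, 0.006]
ft_force: [0.2, 0.5, 1.5]
width: -0.0
grasp_force: 0.0
2.05 [ 0.21622734 -0.50438644  0.61011739] [-1.26912920e+00  2.56263312e-01  5.45167396e-01  1.94224289e-05
  2.32842845e+00 -1.03108185e-01]
```

```bash
python3 -m pendant '[[0.72,-0.64,0,0],[0.72,-0.64,0,0],[0.72,-0.64,0,0],[0.72,-0.64,0,0],[0.72,-0.64,0,0],[0.72,-0.64,0,0],[0.72,-0.64,0,0],[0.72,-0.64,0,0],[0.72,-0.64,0,0],[0.72,-0.64,0,0]]'; python3 -m pendant '[[0.72,-0.64,0,0],[0.72,-0.64,0,0],[0.72,-0.64,0,0],[0.72,-0.64,0,0],[0.72,-0.64,0,0],[0.72,-0.64,0,0],[0.72,-0.64,0,0],[0.72,-0.64,0,0],[0.72,-0.64,0,0],[0,0,0,0]]'
python3 -m pendant '[[0,0,0.9,-1],[0,0,0.9,-1],[0,0,0.9,-1],[0,0,0.9,-1],[0,0,0.9,-1],[0,0,0.9,-1],[0,0,0.9,-1],[0,0,0.9,-1],[0,0,0.2,-1],[0,0,0,-1]]'
python3 -m pendant '[[0,0,0,-1],[0,0,0,-1],[0,0,0,-0.2],[0,0,0,0]]'
python3 - <<'E'
from h import *
from scipy.spatial.transform import Rotation as R
s=observe();X=R.from_quat(s["eef_rot"]).as_matrix();print(s["qpos"].round(3) if hasattr(s["qpos"],"round") else s["qpos"]);print(X.round(3),np.arctan2(X[1,0],X[0,0]))
print("tool shift to start",X.T@(np.array([.527,.1534,.1426])-s["tool_pos"]))
E
```

```text
time: 2.88
tool_pos: [0.3808, -0.155, 0.6031]
eef_rot: [0.98, 0.201, -0.0, -0.0]
ft_force: [0.3, -0.3, -0.4]
width: -0.0
grasp_force: 0.0
time: 3.72
tool_pos: [0.5319, 0.1627, 0.5981]
eef_rot: [0.979, 0.205, -0.004, -0.001]
ft_force: [1.2, -0.6, -1.5]
width: -0.001
grasp_force: 0.0
time: 4.55
tool_pos: [0.5256, 0.1562, 0.3012]
eef_rot: [0.762, 0.648, -0.005, -0.003]
ft_force: [0.1, 0.0, 1.2]
width: -0.002
grasp_force: 0.0
time: 4.88
tool_pos: [0.5276, 0.1566, 0.3072]
eef_rot: [0.688, 0.725, -0.001, -0.0]
ft_force: [0.4, 0.5, 0.3]
width: -0.0
grasp_force: 0.0
[ 0.186  0.088  1.363 -0.     1.691  0.133]
[[-0.052  0.999 -0.001]
 [ 0.999  0.052 -0.   ]
 [-0.    -0.001 -1.   ]] 1.6231143003693036
tool shift to start [-0.00315521 -0.00054967  0.16455935]
```

```bash
python3 -m pendant '[[-0.08,0,0.8,0],[0,0,0.8,0],[0,0,0.8,0],[0,0,0.7,0],[0,0,0.5,0],[0,0,0.3,0],[0,0,0.2,0],[0,0,0,0],[0,0,0,0]]'; python3 - <<'E'
from h import *
im,_=cams.snapshot("top");im2,_=cams.snapshot("side")
a=cv2.resize(im[190:310,190:350],(640,480));b=cv2.resize(im2[190:310,210:370],(640,480))
cv2.imwrite("pics/b1.png",cv2.resize(cv2.hconcat([a,b]),(800,300)))
E
```

```text
time: 5.63
tool_pos: [0.5287, 0.1539, 0.1448]
eef_rot: [0.688, 0.726, 0.001, 0.0]
ft_force: [0.3, -0.4, 0.4]
width: 0.0
grasp_force: 0.0
```

View pics/b1.png

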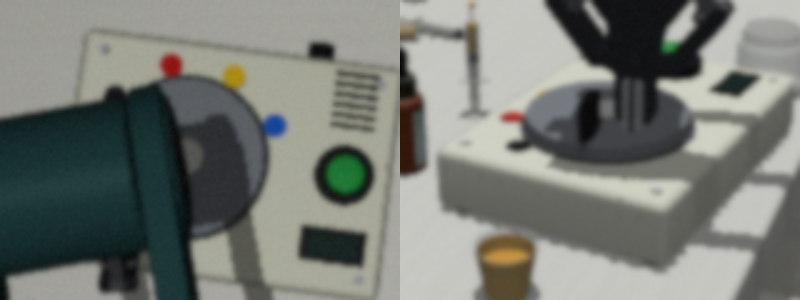

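The side view puts the tab at crop (588,115). The closed fingertips are behind it at (635,100), just above the dial and not touching it. I'll approach and start pushing.

```bash
python3 -m pendant '[[0,0.1,0,0],[0,0.1,0,0],[0,0.05,0,0],[0,0.05,0,0],[0,0.02,0,0],[0,0,0,0],[0,0,0,0]]'
python3 -m pendant '[[0.02,0.055,0,0.5],[0.02,0.055,0,0.5],[0.02,0.055,0,0.5],[0.02,0.055,0,0.5],[0.02,0.055,0,0.5],[0.02,0.055,0,0.5],[0,0,0,0],[0,0,0,0]]'
python3 - <<'E'
from h import *
from scipy.spatial.transform import Rotation as R
s=observe();X=R.from_quat(s["eef_rot"]).as_matrix()
print("rel in tool",X.T@(s["tool_pos"]-np.array([.5634,.1114,.062])),np.arctan2(X[1,0],X[0,0]))
im2,_=cams.snapshot("side");look("side",["tab","pointer"])
cv2.imwrite("pics/b2.png",cv2.resize(im2[190:310,210:370],(640,480)))
E
```

```text
time: 6.32
tool_pos: [0.541, 0.1545, 0.1438]
eef_rot: [0.688, 0.726, -0.0, -0.0]
ft_force: [-0.2, -0.4, -0.5]
width: -0.002
grasp_force: 0.0
time: 6.98
tool_pos: [0.5539, 0.1587, 0.1436]
eef_rot: [0.788, 0.616, -0.0, -0.001]
ft_force: [-1.7, 2.2, 0.2]
width: -0.003
grasp_force: 1.1
rel in tool [ 0.04362597 -0.02082766 -0.08155576] 1.326438020060408
side tab [(0.63, [279.0, 235.0], [0.5717, 0.1608, 0.077])]
side pointer [(0.64, [271.0, 256.0], [0.5668, 0.2111, 0.062])]
```

View pics/b2.png

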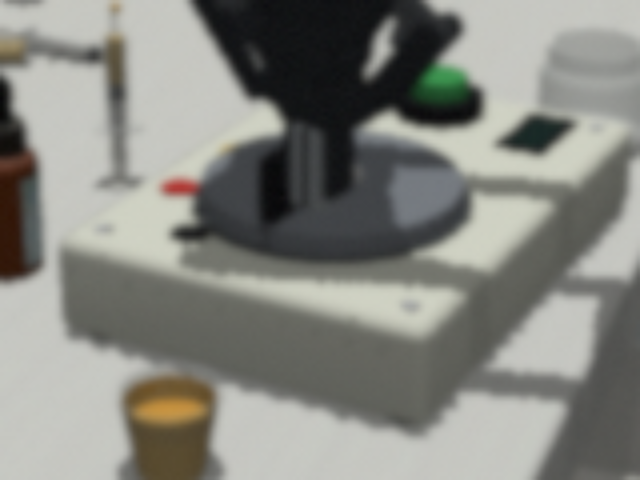

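The fingers touch the tab's trailing side with about 2.8 N and the dial has begun to turn. I'll carry on along the arc.

```bash
python3 -m pendant '[[0.025,0.055,0,0.5],[0.025,0.055,0,0.5],[0.025,0.055,0,0.5],[0.025,0.055,0,0.5],[0.025,0.055,0,0.5],[0.025,0.055,0,0.5],[0.025,0.055,0,0.5],[0.025,0.055,0,0.5],[0.025,0.055,0,0.5],[0,0,0,0]]'
python3 -m pendant '[[0.025,0.055,0,0.5],[0.025,0.055,0,0.5],[0.025,0.055,0,0.5],[0.025,0.055,0,0.5],[0.025,0.055,0,0.5],[0.025,0.055,0,0.5],[0.025,0.055,0,0.5],[0.025,0.055,0,0.5],[0.025,0.055,0,0.5],[0,0,0,0]]'
cat > r.py <<'E'
from h import *
from scipy.spatial.transform import Rotation as R
s=observe();X=R.from_quat(s["eef_rot"]).as_matrix()
print("rel in tool",X.T@(s["tool_pos"]-np.array([.5634,.1114,.062])),np.arctan2(X[1,0],X[0,0]))
E
python3 r.py
python3 - <<'E'
from h import *
im,_=cams.snapshot("top");im2,_=cams.snapshot("side");look("side",["tab","pointer"])
a=cv2.resize(im[190:310,190:350],(640,480));b=cv2.resize(im2[190:310,210:370],(640,480))
cv2.imwrite("pics/b3.png",cv2.resize(cv2.hconcat([a,b]),(800,300)))
E
```

```text
time: 7.97
tool_pos: [0.5762, 0.1581, 0.1436]
eef_rot: [0.906, 0.423, 0.0, -0.0]
ft_force: [-1.0, 1.9, -0.1]
width: -0.001
grasp_force: 0.8
time: 8.8
tool_pos: [0.5955, 0.1481, 0.1437]
eef_rot: [0.977, 0.211, 0.0, 0.0]
ft_force: [0.3, 1.7, -0.4]
width: -0.002
grasp_force: 0.7
rel in tool [ 0.04437511 -0.02013046 -0.08170506] 0.42529897929771066
side tab [(0.73, [264.0, 226.0], [0.6118, 0.1335, 0.077]), (0.68, [255.0, 240.0], [0.6017, 0.1932, 0.077])]
side pointer [(0.91, [251.0, 240.0], [0.6212, 0.1693, 0.062])]
```

View pics/b3.png

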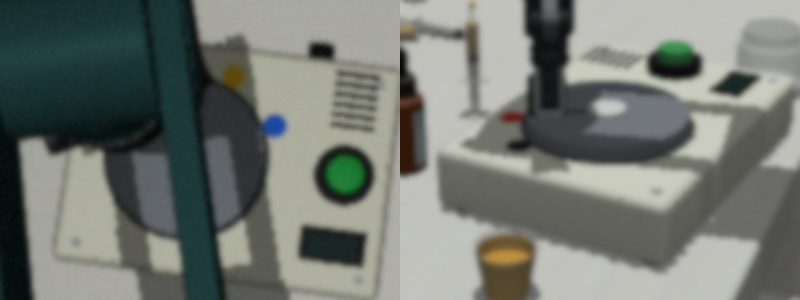

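```bash
python3 -m pendant '[[0.025,0.055,0,0.5],[0.025,0.055,0,0.5],[0.025,0.055,0,0.5],[0,0,0,0],[0,0,0,0],[0,-0.15,0,0],[0,-0.2,0,0],[0,0,-0.5,0],[0,0,-0.8,0],[0,0,-0.6,0]]'
python3 r.py
python3 - <<'E'
from h import *
from scipy.spatial.transform import Rotation as R
s=observe();X=R.from_quat(s["eef_rot"]).as_matrix()
print(X.T@(np.array([.5503,-.009,.20])-s["tool_pos"]))
E
```

```text
time: 9.83
tool_pos: [0.5964, 0.1573, 0.2212]
eef_rot: [0.99, 0.138, 0.0, 0.0]
ft_force: [0.9, 0.2, 0.3]
width: -0.002
grasp_force: 0.0
rel in tool [ 0.04427715 -0.03508285 -0.15917794] 0.27622141863838984
[-0.08970462  0.1474259   0.02123898]
```

```bash
python3 -m pendant '[[-0.45,0.74,0,0],[-0.45,0.74,0,0],[-0.45,0.74,0,0],[-0.45,0.74,0,0],[-0.45,0.74,0,0],[0,0,0,0],[0,0,0,0]]'
python3 r.py
cat > m.py <<'E'
from h import *
import sys
im,_=cams.snapshot("top");cv2.imwrite("pics/%s.png"%sys.argv[1],cv2.resize(im[190:310,190:350],(640,480),interpolation=cv2.INTER_CUBIC));cv2.imwrite("/tmp/raw.png",im)
o=dots(im);look("top",["dial_centre","tab","pointer"])
g=cv2.cvtColor(im,cv2.COLOR_BGR2GRAY);C=np.array([.5634,.1114])
# dark pixels inside the dial, away from the cap, seen at z~.085
m=np.zeros(g.shape,bool)
for v in range(205,285):
    for u in range(225,305):
        q=ray("top",[u,v],.085)[:2]-C
        m[v,u]=.028<np.hypot(*q)<.060 and g[v,u]<45
c,a=cen(m);t=ray("top",c,.085)[:2]-C;d=o["red"][:2]-C
print("tab",c,a,np.hypot(*t),"phi",np.arctan2(t[1],t[0]),"red",np.arctan2(d[1],d[0]))
E
python3 m.py b4
```

```text
time: 10.42
tool_pos: [0.5499, -0.0114, 0.2203]
eef_rot: [0.991, 0.136, 0.0, 0.0]
ft_force: [-0.5, -0.2, -0.5]
width: 0.001
grasp_force: 0.0
rel in tool [-0.04593598  0.11475288 -0.15827736] 0.2723075370165447
red [258.  215.8] 60 [0.6343 0.1231 0.051 ]
yellow [283.  220.4] 69 [0.6253 0.0749 0.051 ]
blue [297.5 240.1] 26 [0.5874 0.0468 0.051 ]Traceback (most recent call last):
  File "m.py", line 4, in <module>
    o=dots(im);look("top",["dial_centre","tab","pointer"])
  File "h.py", line 20, in dots
    c,a=cen(m&roi);o[n]=ray("top",c,z);print(n,c.round(1),a,o[n].round(4))
        ~~~^^^^^^^
  File "h.py", line 14, in cen
    n,l,s,c=cv2.connectedComponentsWithStats(m.astype(np.uint8));i=1+np.argmax(s[1:,4]);return c[i],s[i,4]
                                                                     ~~~~~~~~~^^^^^^^^^
    return _wrapfunc(a, 'argmax', axis=axis, out=out, **kwds)
    return bound(*args, **kwds)
ValueError: attempt to get argmax of an empty sequence
```

View pics/b4.png

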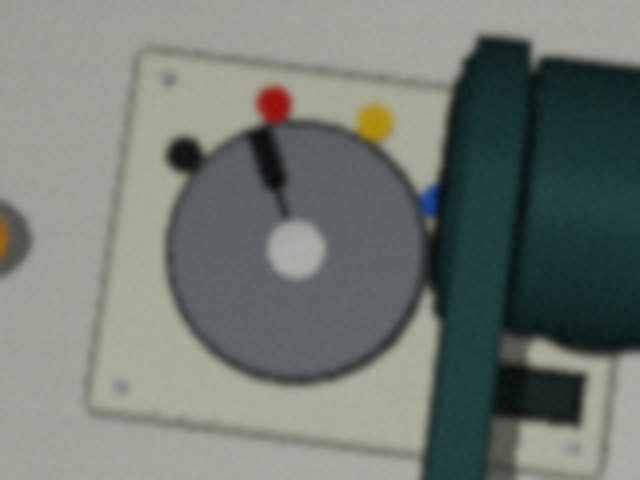

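The tab at crop (266,158) now points just anticlockwise of the red dot at (274,105), so it needs a small further push. I'll measure the angle left.

```bash
sed -i 's/^o=dots(im);look.*/o={"red":np.array([.6342,.123])}/; s/^im,_=cams.snapshot("top");/im=cv2.imread("\/tmp\/raw.png") if len(sys.argv)>2 else cams.snapshot("top")[0];/' m.py; python3 m.py b4 raw
```

```text
Traceback (most recent call last):
  File "m.py", line 10, in <module>
    q=ray("top",[u,v],.085)[:2]-C
      ~~~^^^^^^^^^^^^^^^^^^
  File "h.py", line 4, in ray
    p=cams.camera_params(cam);K=np.array(p["intrinsics"]);k=p["k1"]
ValueError: time passes only in moves, steps and waits
```

```bash
sed -i 's/^def ray/import functools\nparams=functools.lru_cache(cams.camera_params)\ndef ray/; s/p=cams.camera_params(cam)/p=params(cam)/' h.py; python3 m.py b4 raw
```

```text
tab [256.42666667 229.14666667] 75 0.043024120276718245 phi 0.2845370337686412 red 0.16239891349272537
```

```bash
python3 -m pendant '[[0.45,-0.75,0,0],[0.45,-0.75,0,0],[0.45,-0.75,0,0],[0.45,-0.75,0,0],[0.45,-0.75,0,0],[0,0,0,0],[0,0,0,0]]'
python3 r.py
python3 -m pendant '[[0,0,0.7,0],[0,0,0.7,0],[0,0,0.4,0],[0,0,0.1,0],[0,0,0,0],[0,0,0,0]]'
python3 r.py
```

```text
time: 11.05
tool_pos: [0.5959, 0.1622, 0.2194]
eef_rot: [0.99, 0.14, -0.0, 0.0]
ft_force: [0.1, -0.5, -0.1]
width: -0.001
grasp_force: 0.0
rel in tool [ 0.04524454 -0.03981812 -0.15740399] 0.2807620430746736
time: 11.55
tool_pos: [0.5965, 0.1584, 0.1449]
eef_rot: [0.991, 0.137, 0.001, 0.0]
ft_force: [0.3, -0.1, 0.8]
width: -0.005
grasp_force: 0.0
rel in tool [ 0.04475262 -0.03621417 -0.08288225] 0.2746240706100526
```

```bash
python3 -m pendant '[[0,0.15,0,0],[0,0.15,0,0],[0,0.1,0,0],[0,0,0,0],[0.025,0.055,0,0.5],[0.025,0.055,0,0.5],[0.012,0.027,0,0.25],[0,0,0,0],[0,0,0,0],[0,0,0,0]]'
python3 r.py
python3 -m pendant '[[0,-0.15,0,0],[0,-0.2,0,0],[0,0,-0.5,0],[0,0,-0.8,0],[0,0,-0.6,0],[0,0,0,0]]'
python3 - <<'E'
from h import *
from scipy.spatial.transform import Rotation as R
s=observe();X=R.from_quat(s["eef_rot"]).as_matrix()
print(X.T@(np.array([.5503,-.009,.22])-s["tool_pos"]))
E
```

```text
time: 12.38
tool_pos: [0.6043, 0.1385, 0.1441]
eef_rot: [0.997, 0.075, 0.0, -0.0]
ft_force: [-0.3, 1.1, 1.0]
width: 0.002
grasp_force: 0.9
rel in tool [ 0.04453994 -0.02070233 -0.08210541] 0.15061015541810005
time: 12.88
tool_pos: [0.6042, 0.1532, 0.2267]
eef_rot: [0.997, 0.075, 0.006, -0.0]
ft_force: [0.5, -0.3, 1.1]
width: -0.0
grasp_force: 0.0
[-0.0776973   0.15227634  0.00591578]
```

```bash
python3 -m pendant '[[-0.39,0.76,0,0],[-0.39,0.76,0,0],[-0.39,0.76,0,0],[-0.39,0.76,0,0],[-0.39,0.76,0,0],[0,0,0,0],[0,0,0,0],[0,0,0,0]]'
python3 m.py b5
python3 - <<'E'
from h import *
from scipy.spatial.transform import Rotation as R
s=observe();X=R.from_quat(s["eef_rot"]).as_matrix()
print(X.T@(np.array([.5503,-.009,.072+.0726])-s["tool_pos"]))
cams.snapshot("side");look("side",["start_button_top"])
E
```

```text
time: 13.55
tool_pos: [0.5475, -0.0093, 0.2194]
eef_rot: [0.997, 0.075, -0.0, -0.0]
ft_force: [0.7, 0.6, 0.0]
width: -0.002
grasp_force: 0.0
tab [259.14102564 228.08974359] 78 0.043852437643741055 phi 0.1615890965388171 red 0.16239891349272537
[0.00259281 0.00060277 0.07487735]
side start_button_top [(0.7, [317.0, 207.0], [0.5561, -0.0065, 0.072]), (0.58, [252.0, 235.0], [0.6195, 0.1688, 0.072])]
```

View pics/b5.png

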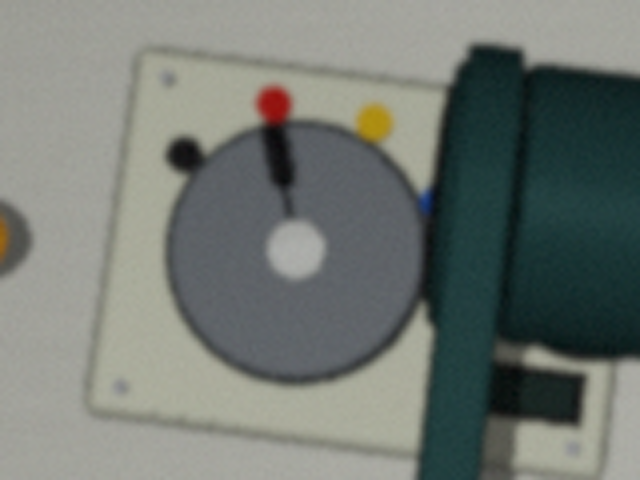

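The tab at crop (280,155) points straight at the red dot (274,105), with an error below 0.01 rad. Next I'll press the button.

```bash
python3 -m pendant '[[0.06,0.015,0.6,0],[0,0,0.6,0],[0,0,0.4,0],[0,0,0.15,0],[0,0,0,0],[0,0,0,0]]'; python3 -m pendant '[[0,0,0.07,0],[0,0,0.07,0],[0,0,0.05,0],[0,0,0,0],[0,0,0,0]]'
```

```text
time: 14.2
tool_pos: [0.5505, -0.0093, 0.1503]
eef_rot: [0.997, 0.075, 0.0, 0.0]
ft_force: [0.0, -0.1, 0.5]
width: -0.002
grasp_force: 0.0
time: 14.62
tool_pos: [0.5508, -0.0099, 0.1433]
eef_rot: [0.997, 0.075, 0.001, 0.0]
ft_force: [0.8, 0.4, 2.5]
width: 0.002
grasp_force: 1.0
```

Contact. I'll press a little further and watch the force.

```bash
python3 -m pendant '[[0,0,0.04,0],[0,0,0.04,0],[0,0,0,0],[0,0,0,0]]'; python3 -m pendant '[[0,0,0.03,0],[0,0,0.03,0],[0,0,0,0],[0,0,0,0]]'
```

```text
time: 14.95
tool_pos: [0.5507, -0.01, 0.1398]
eef_rot: [0.997, 0.075, 0.001, 0.0]
ft_force: [1.5, 0.0, 3.9]
width: -0.005
grasp_force: 2.1
time: 15.28
tool_pos: [0.5508, -0.01, 0.1386]
eef_rot: [0.997, 0.075, 0.001, 0.0]
ft_force: [0.1, -0.1, 9.8]
width: 0.002
grasp_force: 4.9
```

At 9.8 N the tip is at z = 0.066, so the button is on its stop. I'll release it, lift clear and check.

```bash
python3 -m pendant '[[0,0,0,0],[0,0,-0.2,0],[0,0,-0.5,0],[0,0,-0.9,0],[0,0,-0.9,0],[0,0,-0.5,0],[0,0,0,0],[0,0,0,0],[0,0,0,0]]'; python3 m.py b6; python3 - <<'E'
from h import *
cams.snapshot("side");look("side",["start_button_top","food_cup","dropper","jar","syringe"])
E
```

```text
time: 16.03
tool_pos: [0.549, -0.0099, 0.2545]
eef_rot: [0.997, 0.075, -0.002, -0.0]
ft_force: [0.0, -0.5, -0.3]
width: -0.003
grasp_force: 0.0
tab [259.15584416 228.19480519] 77 0.043654092568471754 phi 0.1616401173524253 red 0.16239891349272537
side start_button_top [(0.4, [321.0, 212.0], [0.5407, 0.0169, 0.072]), (0.31, [256.0, 237.0], [0.6103, 0.1743, 0.072])]
side food_cup [(0.77, [252.0, 304.0], [0.5758, 0.2659, 0.0])]
side dropper [(0.93, [209.0, 254.0], [0.7287, 0.1361, 0.0])]
side jar [(0.61, [355.0, 223.0], [0.5015, -0.1196, -0.0])]
side syringe [(0.5, [241.0, 236.0], [0.7095, 0.0328, 0.0])]
```

```bash
python3 -c "
from station import job
print(job.finish_job())"
```

```text
the job is handed in; nothing more can be done
None
```

The dial pointer is on the red dot (last picture: within 0.01 rad, under 1 mm), the start button was pressed to its stop and released, the cup, bottle, jar and syringe were not touched, and the job was handed in after about 16 s (no verdict came back).

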